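# Slide the flat adapter plate out over the end of the bench riser

## Robot

A 6-joint arm with a two-finger parallel gripper is mounted at the origin on the work surface. World frame = base frame: x ahead of the robot, y to its left, z up, the work surface at z = 0. Lengths are in m, angles in rad, forces in N, time in s.
With the tool pointing down it reaches from about 0.325 to 0.775 m from the base axis. Payload 5.5 kg.
Tool frame: the origin (TCP) lies midway between the tips of the shut fingers; the grasp point (between the pads) lies 19 mm behind it; y points along the fingers, z is the direction in which the jaws open and shut, and the axes are right-handed (so a half turn about y gives the same grasp; the last joint's range is limited). The gripper opens to 88 mm and grips with 3 to 60 N. Pads are 20 mm wide; open, the fingers measure 115 mm over their backs; the gripper's body (75 mm by 178 mm) begins 61 mm behind the grasp point.
Start: joints at [1.241, 0.091, 1.231, -0, 1.82, -0.057], TCP at [0.162, 0.578, 0.223] pointing down, gripper open.
Joint ranges: [-2.87, 2.87], [-0.86, 2.18], [0.17, 2.46], [-1.51, 4.65], [0.06, 2.69], [-2.65, 2.65]. Speed limits (rad/s): [2.57, 2.57, 3.01, 3.14, 3.14, 3.14].

## Interface

Orientations are given as [roll, pitch, yaw] about the fixed x, y, z axes, in that order (R = Rz(yaw) Ry(pitch) Rx(roll)).
In Python, from station import * gives the robot as it stands.
- The arm moves only by the shell command python3 -m creep 'ROWS' [FORCE]. ROWS is JSON, one flat list of numbers, 7 for each row, row after row: the opening, from 0 (shut) to 1 (fully open), then the shift along the tool's x, y, z normalised to -1 to 1, where 1 is 75 cm, then the turn, a rotation vector about the tool's x, y, z normalised to -1 to 1, where 1 is pi rad. In form: [fingers, x, y, z, wx, wy, wz, fingers, x, y, z, wx, wy, wz, ...]. A call has 1 to 10 rows; each row is the pose to reach, as a shift and turn from the pose commanded when the call began, along the tool's axes at that moment, turning the shorter way round; what a row does not reach only later rows make up. A row lasts 1/8 s, in which the tool goes at most 62.5 mm and 10.7 degrees, less where a joint would pass 70% of its speed; a pose out of reach is approached as far as the arm can. A call with a number of a shift or a turn outside -1 to 1 is refused whole. A call with a gripper value outside its range is refused whole. The fingers move at their own pace and stop on an object; FORCE is the grip in N (left out, the last holds). Time passes only in rows, so rows that repeat a pose let the fingers close. It gives the time, the measured TCP pose, the force and the opening at its end, in the units of the state.
- read_state(): the state, without advancing time (a new reading comes with each control period).
- read_camera(name): name is "scene" or "top" or "wrist"; returns the picture (400x640x3 uint8, blue, green, red); there is no depth.
- camera_info(name): a dict with "intrinsics" (3x3 intrinsics, pixels), "rvec" (rotation vector, rad) and "tvec" (3), from world to camera coordinates, as OpenCV has them. Camera axes: x right, y down, z forward; pixel columns grow to the right and rows downward; lengths in m; the calibration is good to about 2 mm. A picture is of the moment at which its call begins: read the wrist's pose just before it. camera_info takes no time and is no camera call; for the wrist camera it gives the pose at the moment of the call.
- finish_job(): hands the job in, once; it reports no verdict.
The state is a dict: "t": time; "joint_positions": joint angles; "joint_vel": joint speeds; "effort": joint torques, N m; "tcp_pos": TCP position; "tcp_rot": TCP orientation; "wrist_force": force on the tool from outside, world axes, zero at the start; "wrist_torque": the same for the moment, N m; "width": opening from 0.0 (shut) to 1.0 (fully open).
Only numpy, scipy, OpenCV 4.12 (cv2) and the standard library are available. Lean on these libraries where they do the work, as an engineer would, in place of code of your own. Each camera call takes 0.05 s, during which the arm holds its last target.

## Task

The flat grey aluminium adapter plate on the white bench riser goes onto the block heater next, but lying flat it offers no edge to take hold of. With the fingertips, push it back against the riser's rear lip and slide it along the lip until about a third of its length sticks out past the end of the riser that is nearer the block heater, its long side still straight against the lip. Only push it, do not lift it or let it drop, and leave the other things where they stand.

Things in the scene. Friction and masses are not known exactly. Their poses are not given: they have to be found in the camera images.
- plate_center (a point): centre of the adapter plate, half-way up (3.5 mm above the shelf it lies on). Plain dull-grey anodised aluminium, 127.8 mm long (its y), 85.5 mm wide (x), 7 mm thick (z up), 0.15 to 0.3 kg, four small screw holes, the two corners at its +y end cut off by 6 mm. Starts loose and flat on the riser, up to 30 mm short of the lip, its y within 0.25 rad of the riser's y
- riser: fixed shelf of white sheet steel, 440 mm long (its y), 200 mm deep (its x), flat top 100 mm above the bench, turned by up to 0.12 rad. Origin: on the bench under its middle; x points to the rear lip, away from the robot; y along it, z up. Ends at y = +220 and -220 mm and the front edge at x = -100 mm are open, without stops. The lip's inner face is at x = +95 mm
- riser_left_end (a point): middle of the riser's +y (left) end edge, on the shelf's top surface
- riser_right_end (a point): middle of the riser's -y (right) end edge, on the shelf's top surface
- riser_lip (a point): middle of the lip's inner face, where it meets the shelf's top surface. The lip is upright, 5 mm thick, runs the whole length and stands 15 mm above the shelf
- heater: the block heater: a fixed light-grey instrument 240 x 180 mm and 90 mm high, with a key panel towards the robot and an open rectangular nest with a dark heating face on top; stands on the bench beyond the left or the right end of the riser. Origin: centre of its underside
- pan: a fixed purple bench pan 250 x 190 mm, 107 mm high, holding two racks of tubes, beyond the riser's other end. Origin: centre of its underside
- tube_rack: bystander: small loose tube rack, 46 x 62 mm, 35 mm high with its tubes, on a front corner of the riser. Origin: centre of its underside
- tip_box: bystander: small loose box with a white lid, 47 x 61 mm, 38 mm high, on the other front corner of the riser. Origin: centre of its underside
- well_plate: bystander: white plastic plate with 24 round wells and a clear cover, 85.5 x 127.8 mm, 19 mm high, loose on the bench near the robot. Origin: centre of its underside
- pipette: bystander: hand pipette lying on the bench near the robot, 250 mm long (its x), 37 mm high. Origin: on the bench under its handle, 105 mm from its rear end
- big_rack: bystander: loose tube rack 86 x 124 mm, 60 mm high, on the bench behind the riser. Origin: centre of its underside
- bottle: bystander: closed glass bottle, 68 mm diameter, 135 mm high, behind the riser. Origin: centre of its underside
- beaker: bystander: clear plastic beaker, 72 mm diameter, 85 mm high, behind the riser. Origin: centre of its underside
- plate: the same plate, at the centre of its underside, same axes
There are look-alikes about, which are no part of the job. Of the things like the plate, leave any that is red; of the rest the smaller one is meant.

How it is judged:
At the end, for the whole second after the job is handed in: 26 to 58 mm of the plate's 127.8 mm sticks out past the riser's end on the block heater's side; its long side is along the lip within 5 degrees and the middle of that side less than 6 mm from it; it lies flat on the shelf (within 3 degrees, 3 mm) and is at rest (((y of heater in the frame of riser above 0 m and y of plate_center in the frame of riser between 0.182 and 0.214 m) or (y of heater in the frame of riser below 0 m and y of plate_center in the frame of riser between -0.214 and -0.182 m)) and x of plate_center in the frame of riser above 0.0465 m and angle between the y axis of plate_center and the y axis of riser, either way round below 0.09 rad and z of plate_center in the frame of riser between 0.1005 and 0.1065 m and angle between plate_center's own z axis and vertical below 0.05 rad and linear speed of plate below 0.01 m/s and angular speed of plate below 0.05 rad/s); the robot touches nothing.
It fails at once if the plate is lifted off the riser or tipped up (centre over 9 mm above where it lies, or tilted by over 9 degrees) (z of plate_center in the frame of riser above 0.113 m or angle between plate_center's own z axis and vertical above 0.16 rad).
It fails at once if the plate drops off the riser (z of plate_center in the frame of riser below 0.09 m).
It fails at once if the tube rack or the tip box on the riser is disturbed (moved by more than 15 mm) (distance of any of tube_rack, tip_box from where it was at the start of the episode above 0.015 m).
It fails at once if a loose thing on the bench is disturbed (moved by more than 15 mm) (distance of any of well_plate, pipette, big_rack, bottle, beaker from where it was at the start of the episode above 0.015 m).
It also fails if it takes over 64 s, if anything falls off the work surface, if the arm or the gripper's body presses on something with over 40 N, if the wrist force passes 120 N, or if a joint passes its speed limit or range.

## Working session

There is one attempt and no reset: what is moved stays moved. The work goes in short steps, Python scripts to look and compute and a shell command to move; the robot and the scene stay as the last step left them, time stands still between calls to the robot, and variables do not carry over. Pictures are saved under pics/ and viewed, and the job is handed in when it is done.

```bash
ls; mkdir -p pics
python3 - <<'E'
from station import *
import cv2
s=read_state();print({k:s[k] for k in('t','tcp_pos','tcp_rot','wrist_force','width')})
for n in('scene','top','wrist'):
    print(n,camera_info(n)); cv2.imwrite(f'pics/{n}0.png',read_camera(n))
E
```

```text
pics
{'t': 0.0, 'tcp_pos': array([0.1615768 , 0.57752921, 0.2215238 ]), 'tcp_rot': array([-1.57270115e+00,  7.86161098e-05, -2.72806512e-01]), 'wrist_force': array([ 0.5199125 ,  0.32574359, -0.42794419]), 'width': 0.9981790814489891}
scene {'intrinsics': array([[381.84776442,   0.        , 326.74193406],
       [  0.        , 381.84776442, 200.24400857],
       [  0.        ,   0.        ,   1.        ]]), 'rvec': array([ 2.31329276,  1.02937989, -0.35544345]), 'tvec': array([-0.35626134, -0.25162383,  1.3157788 ])}
top {'intrinsics': array([[486.14444182,   0.        , 316.74946227],
       [  0.        , 486.14444182, 192.37236897],
       [  0.        ,   0.        ,   1.        ]]), 'rvec': array([ 2.161917  , -2.15743801,  0.10031529]), 'tvec': array([0.00539342, 0.54688323, 1.39510058])}
wrist {'intrinsics': array([[308.18426377,   0.        , 322.25728907],
       [  0.        , 308.18426377, 200.56797851],
       [  0.        ,   0.        ,   1.        ]]), 'rvec': array([-2.30732644, -1.75064316, -0.25591806]), 'tvec': array([-0.60002156, -0.03662348,  0.39228072])}
```

View pics/top0.png

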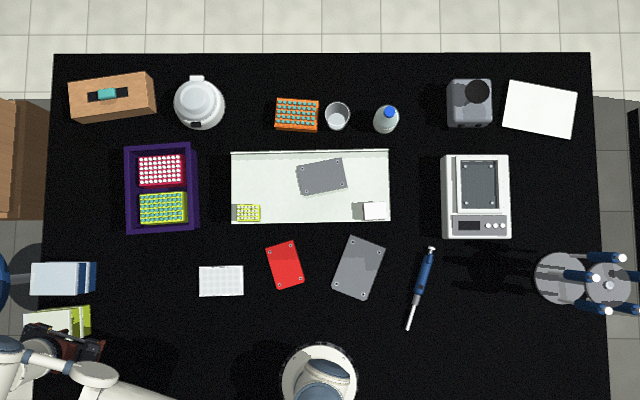

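View pics/scene0.png

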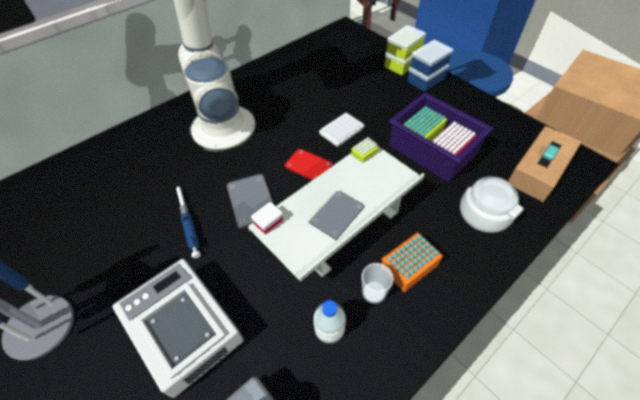

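View pics/wrist0.png

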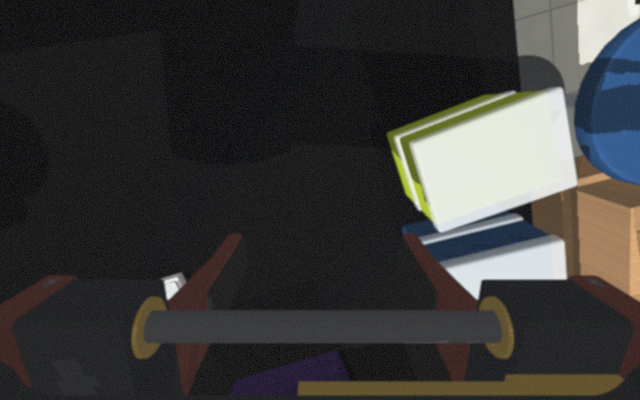

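The top view shows a plain grey plate on the riser at about (321,177). The two look-alikes on the bench are a red plate at (285,265) and a larger grey plate at (358,267). The grey one on the riser is not red and is the smaller of the remaining two, so it is the one meant. The block heater is at (476,196), beyond the right (-y) end. Next I'll measure and enlarge.

```bash
cat > h.py <<'E'
from station import *
import numpy as np, cv2
from scipy.spatial.transform import Rotation as Ro
def ray(ci,px,z):
    R=cv2.Rodrigues(np.array(ci['rvec']))[0];t=np.array(ci['tvec']).ravel()
    d=R.T@np.linalg.inv(ci['intrinsics'])@np.array([px[0],px[1],1.]);c=-R.T@t
    return c+d*(z-c[2])/d[2]
def proj(ci,P):
    return cv2.projectPoints(np.array(P,float).reshape(-1,3),np.array(ci['rvec']),np.array(ci['tvec']),ci['intrinsics'],None)[0].reshape(-1,2)
def platemask(im,roi):
    hsv=cv2.cvtColor(im,cv2.COLOR_BGR2HSV)
    m=cv2.inRange(hsv,(0,0,60),(180,60,165)); o=np.zeros_like(m);x0,y0,x1,y1=roi
    o[y0:y1,x0:x1]=m[y0:y1,x0:x1]
    o=cv2.morphologyEx(o,cv2.MORPH_OPEN,np.ones((3,3)))
    return o
def big(m):
    c,_=cv2.findContours(m,cv2.RETR_EXTERNAL,cv2.CHAIN_APPROX_NONE);return max(c,key=cv2.contourArea)
E
python3 - <<'E'
from h import *
im=cv2.imread('pics/top0.png');ci=camera_info('top')
cv2.imwrite('pics/crop0.png',cv2.resize(im[135:240,215:405],None,fx=4,fy=4,interpolation=cv2.INTER_CUBIC))
m=platemask(im,(290,154,350,200));c=big(m)
print('plate area',cv2.contourArea(c),cv2.minAreaRect(c))
pts=np.array([ray(ci,p[0]+0.0,0.107)[:2] for p in c]).astype(np.float32)
r=cv2.minAreaRect(pts);print('plate world',r);print(cv2.boxPoints(r))
w=cv2.inRange(im,(170,170,170),(255,255,255));w[:145]=0;w[228:]=0;w[:,:220]=0;w[:,:][:,400:]=0
c=big(w);pr=np.array([ray(ci,p[0]+0.0,0.1)[:2] for p in c]).astype(np.float32)
r=cv2.minAreaRect(pr);print('riser world',r);print(cv2.boxPoints(r));print(cv2.minAreaRect(c))
E
```

```text
plate area 1272.0 ((320.8186340332031, 176.3294677734375), (31.001047134399414, 46.991058349609375), 78.2317123413086)
plate world ((0.5832489728927612, -0.005803391337394714), (0.08687949180603027, 0.13064423203468323), 11.477010726928711)
[[ 0.5276804   0.04956917]
 [ 0.5536753  -0.07846278]
 [ 0.63881755 -0.06117596]
 [ 0.61282265  0.066856  ]]
riser world ((0.5537705421447754, 0.0256880521774292), (0.1945819854736328, 0.438940167427063), 1.2695198059082031)
[[ 0.45164093  0.24294874]
 [ 0.4613659  -0.19588369]
 [ 0.6559001  -0.19157264]
 [ 0.64617515  0.2472598 ]]
((309.4786376953125, 187.430419921875), (69.38611602783203, 158.34832763671875), 88.85424041748047)
```

View pics/crop0.png

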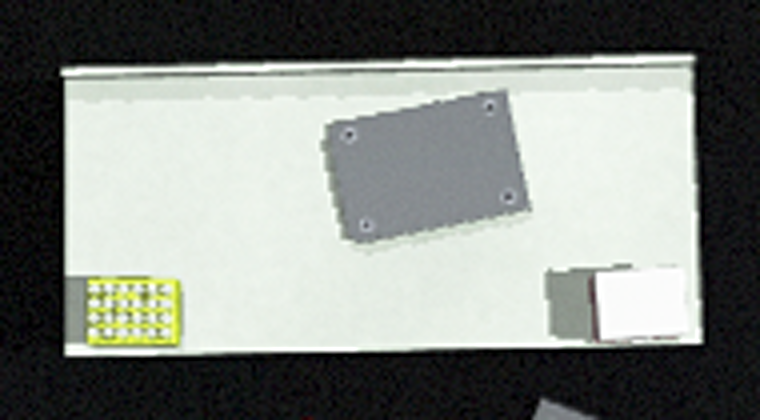

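The enlarged crop confirms the target: a grey plate with four holes and cut corners at its left (+y) end. It lies about 30 mm from the lip, turned about 0.18 rad relative to the riser. The rack is at the front-left corner and the tip box at the front-right. I'll fix the riser frame and check it in both views.

```bash
cat >> h.py <<'E'
RC=np.array([0.5550,0.0257]);RY=0.0222
def toR(p): c,s=np.cos(RY),np.sin(RY);d=np.array(p)[:2]-RC;return np.array([c*d[0]+s*d[1],-s*d[0]+c*d[1]])
def toW(x,y,z=0.1): c,s=np.cos(RY),np.sin(RY);return np.array([RC[0]+c*x-s*y,RC[1]+s*x+c*y,z])
E
python3 - <<'E'
from h import *
out=[]
for n in('top','scene'):
    im=cv2.imread(f'pics/{n}0.png');ci=camera_info(n)
    im=cv2.resize(im,None,fx=4,fy=4,interpolation=cv2.INTER_CUBIC)
    f=lambda P:((proj(ci,P)+.5)*4).astype(int).reshape(-1,1,2)
    cv2.polylines(im,[f([toW(-.1,-.22),toW(.095,-.22),toW(.095,.22),toW(-.1,.22)])],True,(0,0,255),1)
    cv2.polylines(im,[f([toW(.1,-.22,.115),toW(.095,-.22,.115),toW(.095,.22,.115),toW(.1,.22,.115)])],True,(255,0,0),1)
    b=np.array([[ 0.5276804,0.04956917],[ 0.5536753,-0.07846278],[ 0.63881755,-0.06117596],[ 0.61282265,0.066856]])
    cv2.polylines(im,[f([[*p,.107] for p in b])],True,(0,255,0),1)
    im=im[560:930,880:1600] if n=='top' else im[600:1160,960:1720]
    cv2.imwrite(f'pics/ov_{n}.png',im)
print(toR([.5832,-.0058]))
for x,y in((-.06,-.031),(0.042,.08)): print(toW(x,y))
E
```

```text
[ 0.02749381 -0.03211823]
[ 0.49570293 -0.00662425  0.1       ]
[0.5952138  0.10661261 0.1       ]
```

View pics/ov_top.png

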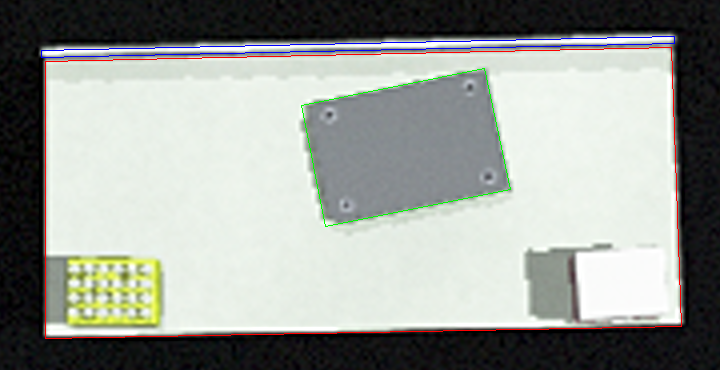

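View pics/ov_scene.png

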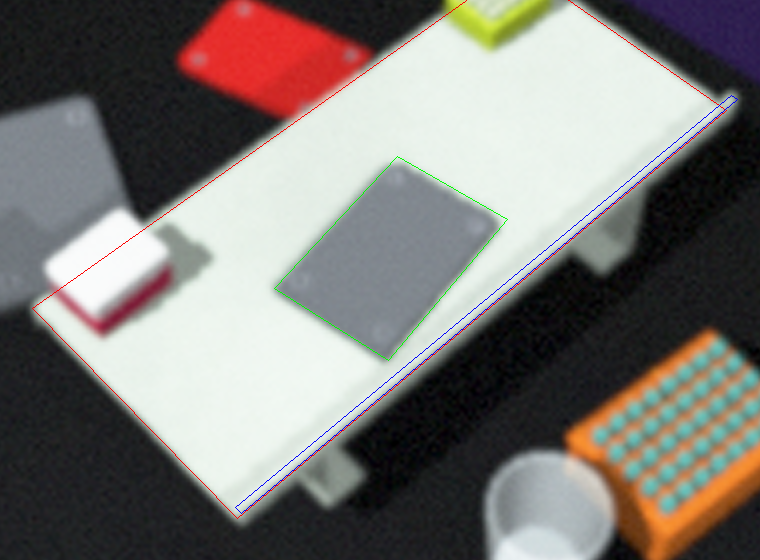

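The overlays agree in both views to about 2 mm. In the riser frame the plate centre is (27, -32) mm, and the heater is at -y, so the target y is about -198 mm. I'm going to a point above and in front of the plate.

```bash
python3 -m creep '[1,0.639,0,-0.63,0,-0.094,0, 1,0.639,0,-0.63,0,-0.094,0, 1,0.639,0,-0.63,0,-0.094,0, 1,0.639,0,-0.63,0,-0.094,0, 1,0.639,0,-0.63,0,-0.094,0, 1,0.639,0,-0.63,0,-0.094,0, 1,0.639,0,-0.63,0,-0.094,0, 1,0.639,0,-0.63,0,-0.094,0, 1,0.639,0,-0.63,0,-0.094,0, 1,0.639,0,-0.63,0,-0.094,0]'
cat >> h.py <<'E'
def go(x,y,z,yaw):
    s=read_state();R=Ro.from_euler('xyz',s['tcp_rot']);T=Ro.from_euler('xyz',[-np.pi/2,0,yaw])
    W=toW(x,y,z);print('t',s['t'],'tcpR',toR(s['tcp_pos']),'z',s['tcp_pos'][2],'rpy',s['tcp_rot'],'F',s['wrist_force'],'w',s['width'])
    print('shift',(R.inv().apply(W-s['tcp_pos'])/.75).round(4),'turn',((R.inv()*T).as_rotvec()/np.pi).round(4))
E
python3 -c "
from h import *
go(-.06,-.031,.13,RY)"
```

```text
t: 1.4
tcp_pos: [0.4726, 0.0333, 0.2225]
tcp_rot: [-1.571, -0.0, 0.022]
wrist_force: [1.5, -0.1, -0.2]
width: 1.0
t 1.4 tcpR [-0.08220431  0.00944717] z 0.22254446882945383 rpy [-1.57059575e+00 -2.92190251e-04  2.22816065e-02] F [ 1.46363933 -0.10859893 -0.24598399] w 1.0003995095996248
shift [ 0.0296  0.1234 -0.054 ] turn [-0.0001  0.      0.0001]
```

```bash
python3 -m creep '[1,0,0,0,0,0,0, 1,0,0,0,0,0,0, 1,0,0,0,0,0,0]'
python3 -c "
from h import *
go(-.06,-.031,.125,RY)"
```

```text
t: 1.78
tcp_pos: [0.4716, 0.0366, 0.2228]
tcp_rot: [-1.57, -0.0, 0.025]
wrist_force: [0.7, -0.3, -0.2]
width: 1.003
t 1.775 tcpR [-0.0831186   0.01277461] z 0.22278472659716353 rpy [-1.57049075e+00 -2.16507830e-04  2.45305394e-02] F [ 0.6611819  -0.32697514 -0.19251395] w 1.0029648447786659
shift [ 0.0307  0.1304 -0.0585] turn [-0.0001  0.0007  0.0001]
```

```bash
python3 -m creep '[1,0.031,0,-0.058,0,0.0007,0, 1,0.031,0.07,-0.058,0,0.0007,0, 1,0.031,0.13,-0.058,0,0.0007,0, 1,0.031,0.13,-0.058,0,0.0007,0, 1,0.031,0.13,-0.058,0,0.0007,0]'
python3 - <<'E'
from h import *
go(-.06,-.031,.103,RY)
cv2.imwrite('pics/w1.png',read_camera('wrist'))
cv2.imwrite('pics/s1.png',cv2.resize(read_camera('scene')[130:300,200:460],None,fx=3,fy=3))
E
```

```text
t: 2.4
tcp_pos: [0.4969, -0.0068, 0.1275]
tcp_rot: [-1.571, -0.003, 0.022]
wrist_force: [0.1, -0.1, 0.6]
width: 1.003
t 2.4 tcpR [-0.05880838 -0.03115947] z 0.12745474861957412 rpy [-1.57102901 -0.00272154  0.02196116] F [ 0.14195362 -0.14287549  0.62320377] w 1.0026162584746245
shift [-0.0017  0.0326  0.0002] turn [ 0.0001 -0.0001  0.0009]
```

View pics/w1.png

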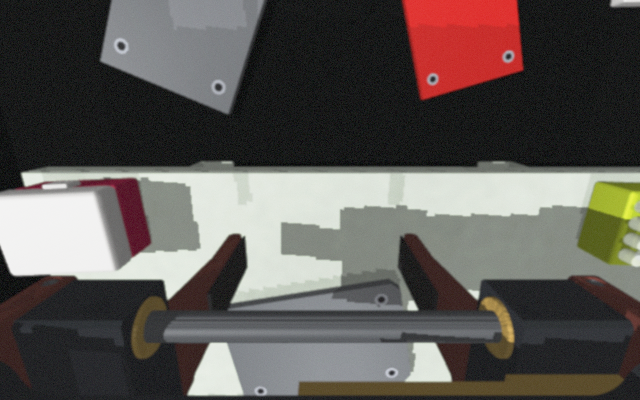

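View pics/s1.png

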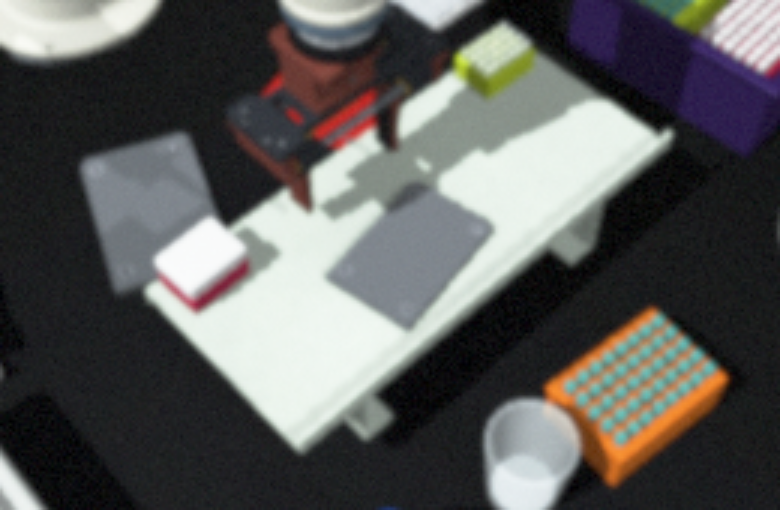

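The fingers are in front of the plate's front edge: tips at (305,205) and (392,148) in the scene crop. They are clear of the tip box at (200,262) and the rack at (495,58). I'm lowering to 3 mm above the shelf.

```bash
python3 -m creep '[1,0,0.016,0,0,0,0, 1,0,0.032,0,0,0,0, 1,0,0.032,0,0,0,0, 1,0,0.032,0,0,0,0]'
python3 - <<'E'
from h import *
go(-.01,-.031,.103,RY)
E
```

```text
t: 3.0
tcp_pos: [0.4959, -0.0077, 0.1005]
tcp_rot: [-1.571, 0.001, 0.02]
wrist_force: [0.2, 0.1, -0.8]
width: 1.004
t 3.0 tcpR [-0.05980497 -0.03203864] z 0.10048927518706433 rpy [-1.57070066e+00  1.15453550e-03  2.01472301e-02] F [ 0.1954769   0.11023101 -0.82053989] w 1.004333890927648
shift [ 0.0664 -0.0034  0.0015] turn [-0.     -0.0007 -0.0004]
```

```bash
python3 -m creep '[1,0,-0.0025,0,0,0,0, 1,0.008,-0.0025,0,0,0,0, 1,0.016,-0.0025,0,0,0,0, 1,0.024,-0.0025,0,0,0,0, 1,0.032,-0.0025,0,0,0,0, 1,0.038,-0.0025,0,0,0,0, 1,0.044,-0.0025,0,0,0,0, 1,0.05,-0.0025,0,0,0,0, 1,0.056,-0.0025,0,0,0,0, 1,0.056,-0.0025,0,0,0,0]'
python3 - <<'E'
from h import *
go(0,-.031,.103,RY)
cv2.imwrite('pics/s2.png',cv2.resize(read_camera('scene')[130:300,200:460],None,fx=3,fy=3))
E
```

```text
t: 4.25
tcp_pos: [0.5386, -0.0069, 0.103]
tcp_rot: [-1.571, -0.0, 0.02]
wrist_force: [0.1, -0.0, -0.2]
width: 1.002
t 4.25 tcpR [-0.01707768 -0.03222045] z 0.1029884375292426 rpy [-1.57106208e+00 -3.34174547e-04  2.02094525e-02] F [ 0.1253081  -0.04246487 -0.19757071] w 1.0018165154672216
shift [ 0.0228 -0.      0.0017] turn [ 0.0001 -0.0006  0.0001]
```

View pics/s2.png

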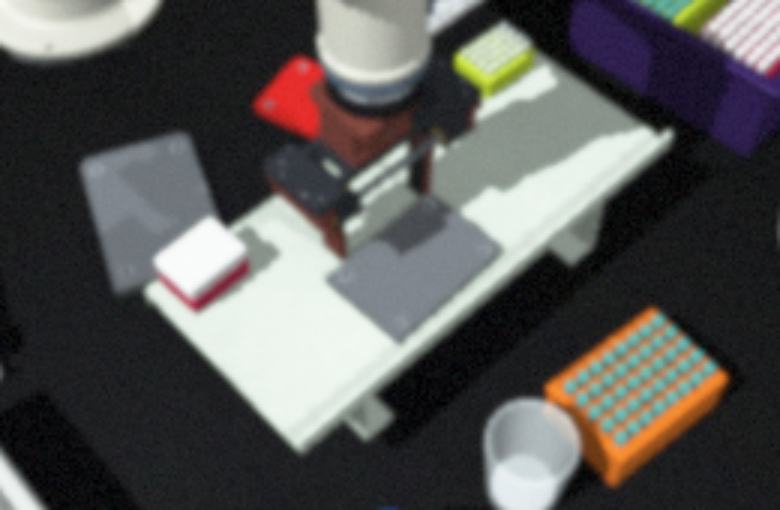

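The plate has turned nearly square to the lip, with both fingers on its front edge at (340,250) and (430,195). A gap to the lip remains. I'm pushing on gently and watching the force.

```bash
python3 -m creep '[1,0.004,0,0,0,0,0, 1,0.008,0,0,0,0,0, 1,0.012,0,0,0,0,0, 1,0.016,0,0,0,0,0, 1,0.019,0,0,0,0,0, 1,0.019,0,0,0,0,0]'
python3 - <<'E'
from h import *
go(0,-.031,.103,RY)
E
```

```text
t: 5.05
tcp_pos: [0.5529, -0.0065, 0.103]
tcp_rot: [-1.571, -0.001, 0.02]
wrist_force: [-0.2, -0.0, 0.7]
width: 1.0
t 5.05 tcpR [-0.00286352 -0.03211247] z 0.10304059939125484 rpy [-1.57077254e+00 -5.17825475e-04  2.03526505e-02] F [-0.23153774 -0.00507266  0.71080537] w 1.000401940578825
shift [0.0038 0.0001 0.0015] turn [-0.     -0.0006  0.0002]
```

```bash
python3 -m creep '[1,0.002,0,0,0,0,0, 1,0.004,0,0,0,0,0, 1,0.004,0,0,0,0,0]'; python3 -m creep '[1,0.002,0,0,0,0,0, 1,0.002,0,0,0,0,0]'
python3 - <<'E'
from h import *
go(0,-.031,.103,RY)
cv2.imwrite('pics/s3.png',cv2.resize(read_camera('scene')[170:290,270:420],None,fx=5,fy=5,interpolation=cv2.INTER_CUBIC))
E
```

```text
t: 5.42
tcp_pos: [0.5546, -0.0065, 0.103]
tcp_rot: [-1.571, 0.002, 0.02]
wrist_force: [-5.7, 0.2, 2.7]
width: 0.996
t: 5.68
tcp_pos: [0.5548, -0.0065, 0.103]
tcp_rot: [-1.571, 0.006, 0.02]
wrist_force: [-11.8, 0.4, 5.8]
width: 0.996
t 5.675 tcpR [-0.00094118 -0.03216486] z 0.10297057717855054 rpy [-1.57087663  0.00569078  0.01976325] F [-11.7889179    0.44787216   5.78755059] w 0.9962156204746562
shift [ 0.0013 -0.      0.0016] turn [ 0.     -0.0008 -0.0018]
```

View pics/s3.png

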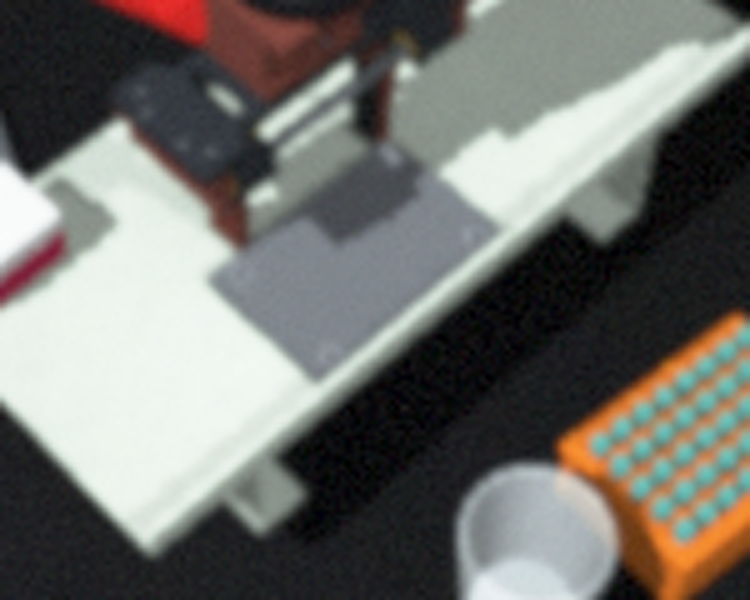

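The plate is flush with the lip: the force rose to 12 N at the predicted position, and in the picture its rear edge, (320,378) to (497,230), runs along the lip. I'm backing off and raising to go to the left end.

```bash
python3 -m creep '[1,-0.01,0,0,0,0,0, 1,-0.03,0,0,0,0,0, 1,-0.03,-0.05,0,0,0,0, 1,-0.03,-0.1,0,0,0,0, 0.5,-0.03,-0.1,0.03,0,0,0, 0.5,-0.03,-0.1,0.1,0,0,0, 0.5,-0.03,-0.1,0.17,0,0,0, 0.5,-0.03,-0.1,0.17,0,0,0]'
python3 - <<'E'
from h import *
im=read_camera('top');ci=camera_info('top');cv2.imwrite('pics/t4.png',im)
cv2.imwrite('pics/t4c.png',cv2.resize(im[135:240,215:405],None,fx=4,fy=4,interpolation=cv2.INTER_CUBIC))
go(.042,.08,.17,RY-np.pi/2)
E
```

```text
t: 6.72
tcp_pos: [0.5317, 0.1237, 0.178]
tcp_rot: [-1.57, -0.001, 0.025]
wrist_force: [0.8, -0.8, -0.2]
width: 0.584
t 6.775 tcpR [-0.0209591  0.0966819] z 0.17799135647716896 rpy [-1.57090823e+00 -8.24994292e-04  2.34314732e-02] F [-0.88293164 -0.4821629  -0.45295509] w 0.5381504065942874
shift [ 0.0839  0.0107 -0.0223] turn [-2.000e-04  5.004e-01  2.000e-04]
```

View pics/t4c.png

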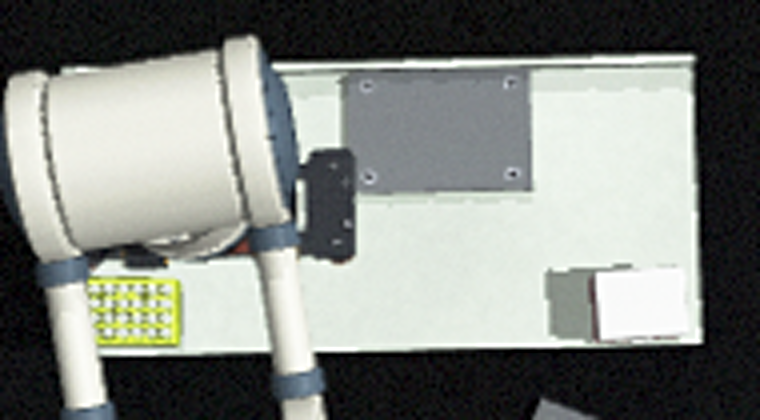

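The plate now lies flush along the lip, at crop columns 345 to 531. I'm turning the jaw line across the riser and moving to the left end.

```bash
python3 -m creep '[0.5,0,0,0,0,0.06,0, 0.5,0,0,0,0,0.12,0, 0.5,0,0,0,0,0.18,0, 0.5,0,0,0,0,0.24,0, 0.5,0.04,0,-0.01,0,0.3,0, 0.5,0.084,0.01,-0.022,0,0.36,0, 0.5,0.084,0.01,-0.022,0,0.42,0, 0.5,0.084,0.01,-0.022,0,0.48,0, 0.5,0.084,0.01,-0.022,0,0.5,0, 0.5,0.084,0.01,-0.022,0,0.5,0]'
python3 - <<'E'
from h import *
ci=camera_info('top');im=cv2.imread('pics/t4.png')
c=big(platemask(im,(302,154,352,184)));pts=np.array([toR(ray(ci,p[0]+0.0,.107)) for p in c]);
print('plate x',pts[:,0].min(),pts[:,0].max(),'right',pts[:,1].min(),'left',pts[:,1].max())
go(.042,.08,.102,RY-np.pi/2)
E
```

```text
t: 8.02
tcp_pos: [0.5955, 0.1039, 0.1705]
tcp_rot: [-1.57, -0.0, -1.551]
wrist_force: [-0.3, -0.2, 0.0]
width: 0.5
plate x 0.009514906782517527 0.09176185090652937 right -0.10589597679799884 left 0.020474110600476422
t 8.025 tcpR [0.04225553 0.07724505] z 0.17050406246942565 rpy [-1.57036852e+00 -3.95485452e-04 -1.55143903e+00] F [-0.33766831 -0.19927332  0.004236  ] w 0.4999605249214811
shift [-0.0037  0.0913 -0.0004] turn [-0.0001 -0.0009  0.0001]
```

```bash
python3 -m creep '[0.5,0,0.04,0,0,0,0, 0.5,0,0.08,0,0,0,0, 0.5,0,0.09,0,0,0,0, 0.5,0,0.09,0,0,0,0, 0.5,0,0.09,0,0,0,0]'
python3 - <<'E'
from h import *
go(.042,-.09,.1025,RY-np.pi/2)
cv2.imwrite('pics/s5.png',cv2.resize(read_camera('scene')[130:300,200:460],None,fx=3,fy=3))
E
```

```text
t: 8.65
tcp_pos: [0.5961, 0.1053, 0.1048]
tcp_rot: [-1.568, 0.0, -1.55]
wrist_force: [0.1, -0.1, 0.3]
width: 0.502
t 8.65 tcpR [0.04281233 0.0787184 ] z 0.10477785517256354 rpy [-1.56820524e+00  2.41053436e-04 -1.55031513e+00] F [ 0.12399467 -0.12899172  0.27968238] w 0.5024613671922604
shift [ 0.225   0.003  -0.0007] turn [-0.0008 -0.0005 -0.0001]
```

View pics/s5.png

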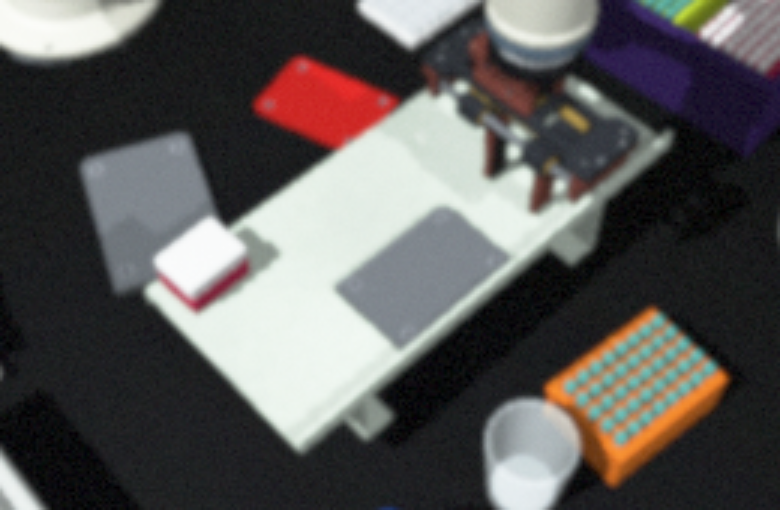

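The fingers stand on the shelf beyond the plate's left end, clear of the lip and the rack. I'm sliding along the lip in small steps.

```bash
python3 -m creep '[0.5,0.02,0.002,0,0,0,0, 0.5,0.04,0.002,0,0,0,0, 0.5,0.05,0.002,0,0,0,0, 0.5,0.06,0.002,0,0,0,0, 0.5,0.07,0.002,0,0,0,0, 0.5,0.08,0.002,0,0,0,0, 0.5,0.09,0.002,0,0,0,0, 0.5,0.1,0.002,0,0,0,0, 0.5,0.11,0.002,0,0,0,0, 0.5,0.12,0.002,0,0,0,0]'
python3 - <<'E'
from h import *
go(.042,-.09,.1025,RY-np.pi/2)
E
python3 -m creep '[0.5,0.01,0,0,0,0,0, 0.5,0.02,0,0,0,0,0, 0.5,0.03,0,0,0,0,0, 0.5,0.04,0,0,0,0,0, 0.5,0.05,0,0,0,0,0, 0.5,0.06,0,0,0,0,0, 0.5,0.07,0,0,0,0,0, 0.5,0.08,0,0,0,0,0, 0.5,0.08,0,0,0,0,0]'
python3 - <<'E'
from h import *
go(.042,-.124,.1025,RY-np.pi/2)
cv2.imwrite('pics/s6.png',cv2.resize(read_camera('scene')[130:300,200:460],None,fx=3,fy=3))
E
```

```text
t: 9.95
tcp_pos: [0.5971, 0.015, 0.1015]
tcp_rot: [-1.571, 0.0, -1.55]
wrist_force: [-0.5, 1.8, 0.9]
width: 0.498
t 9.95 tcpR [ 0.04184522 -0.01164568] z 0.1015399766060413 rpy [-1.57072943e+00  4.76736829e-05 -1.55043677e+00] F [-0.49476856  1.77873775  0.92772669] w 0.4983908147824989
shift [ 0.1045 -0.0013  0.0004] turn [-0.     -0.0006 -0.    ]
t: 11.08
tcp_pos: [0.5982, -0.0455, 0.1014]
tcp_rot: [-1.571, -0.001, -1.552]
wrist_force: [0.2, 0.0, 0.8]
width: 0.501
t 11.075 tcpR [ 0.04164894 -0.07217562] z 0.10139498998220678 rpy [-1.57100487e+00 -7.51947931e-04 -1.55154347e+00] F [0.206532   0.0429931  0.75349773] w 0.5012075612609217
shift [ 0.0691 -0.0014  0.0007] turn [ 0.0001 -0.0009  0.0002]
```

View pics/s6.png

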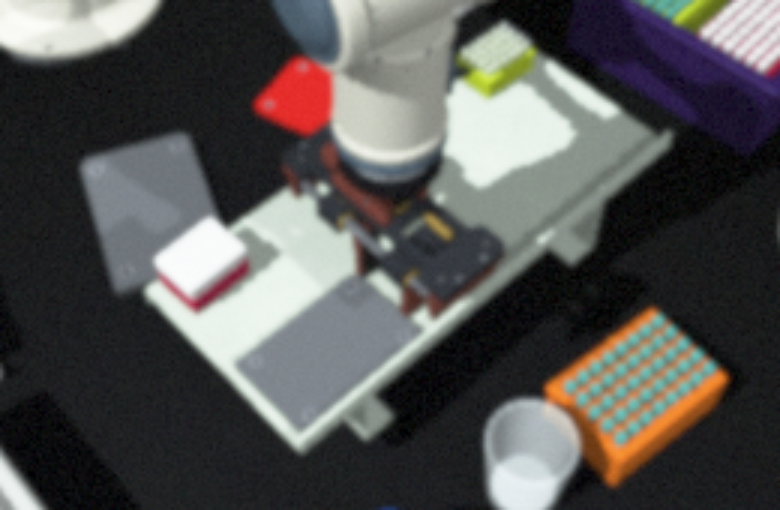

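The plate is still along the lip, and its leading corner at (300,428) is about at the riser's end. I'm continuing towards TCP y = -0.12, then I'll measure.

```bash
python3 -m creep '[0.5,0.01,0,0,0,0,0, 0.5,0.02,0,0,0,0,0, 0.5,0.03,0,0,0,0,0, 0.5,0.04,0,0,0,0,0, 0.5,0.05,0,0,0,0,0, 0.5,0.058,0,0,0,0,0, 0.5,0.064,0,0,0,0,0, 0.5,0.064,0,0,0,0,0]'
python3 - <<'E'
from h import *
go(.042,-.124,.1025,RY-np.pi/2)
ci=camera_info('scene');im=read_camera('scene');cv2.imwrite('pics/s7r.png',im)
cv2.imwrite('pics/s7.png',cv2.resize(im[180:310,220:380],None,fx=4.5,fy=4.5,interpolation=cv2.INTER_CUBIC))
print('expected plate corners px in crop',((proj(ci,[toW(.095,-.262,.107),toW(.0095,-.262,.107)])-[220,180])*4.5).round())
print('tolerance ends',((proj(ci,[toW(.052,-.22-.026,.107),toW(.052,-.22-.058,.107)])-[220,180])*4.5).round())
E
```

```text
t: 12.12
tcp_pos: [0.5993, -0.0931, 0.1016]
tcp_rot: [-1.571, -0.0, -1.551]
wrist_force: [0.4, -0.0, 0.2]
width: 0.499
t 12.125 tcpR [ 0.04167704 -0.11971382] z 0.10161715953029375 rpy [-1.57058453e+00 -4.20196897e-04 -1.55100986e+00] F [ 0.44735407 -0.04417609  0.19523073] w 0.49906911282412425
shift [ 0.0057 -0.0012  0.0004] turn [-0.0001 -0.0008  0.0001]
expected plate corners px in crop [[288. 495.]
 [182. 380.]]
tolerance ends [[259. 416.]
 [208. 456.]]
```

View pics/s7.png

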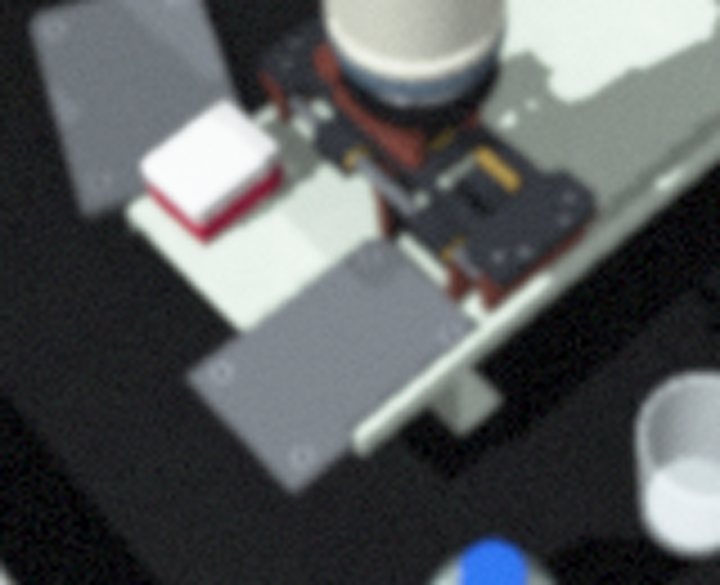

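The overhanging corners at (293,493) and (188,377) are about 4 mm short of those for 42 mm, so about 38 mm sticks out, well within the window. I'm withdrawing straight back and up, then checking from the top.

```bash
python3 -m creep '[0.5,-0.01,0,0,0,0,0, 0.5,-0.03,0,0,0,0,0, 0.5,-0.05,-0.03,0,0,0,0, 0.5,-0.09,-0.1,0,0,0,0, 0.5,-0.15,-0.16,-0.04,0,0,0, 0.5,-0.2,-0.16,-0.12,0,0,0, 0.5,-0.27,-0.16,-0.12,0,0,0, 0.5,-0.3,-0.16,-0.12,0,0,0, 0.5,-0.3,-0.16,-0.12,0,0,0]'
python3 - <<'E'
from h import *
ci=camera_info('top');im=read_camera('top');cv2.imwrite('pics/t8.png',im)
cv2.imwrite('pics/t8c.png',cv2.resize(im[135:240,225:415],None,fx=4,fy=4,interpolation=cv2.INTER_CUBIC))
h=cv2.cvtColor(im,cv2.COLOR_BGR2HSV);print(h[165,385],h[165,398],h[165,415])
c=big(platemask(im,(345,148,425,186)));pts=np.array([toR(ray(ci,p[0]+0.0,.107)) for p in c])
print('x',pts[:,0].min(),pts[:,0].max(),'y',pts[:,1].min(),pts[:,1].max());print(cv2.minAreaRect(pts.astype(np.float32)))
f=pts[(pts[:,0]<.02)&(pts[:,1]<-.145)&(pts[:,1]>-.25)];print('front edge slope',np.polyfit(f[:,1],f[:,0],1))
s=read_state();print(s['t'],s['tcp_pos'],s['wrist_force'])
im=read_camera('scene');cv2.imwrite('pics/s8.png',im)
E
```

```text
t: 13.3
tcp_pos: [0.5039, 0.1329, 0.2218]
tcp_rot: [-1.57, 0.0, -1.546]
wrist_force: [-0.2, -0.8, -0.1]
width: 0.499
[100  16 142] [ 98  14 143] [130 109  14]
x 0.009257777886504925 0.0969356590122638 y -0.26032703196944096 -0.12568681057218864
((0.053372543305158615, -0.19302912056446075), (0.08778227120637894, 0.13439619541168213), 0.3071877658367157)
front edge slope [0.00959352 0.01275376]
13.35 [0.50427657 0.13167695 0.22161061] [ 0.01299091  0.28665878 -1.14951016]
```

View pics/t8c.png

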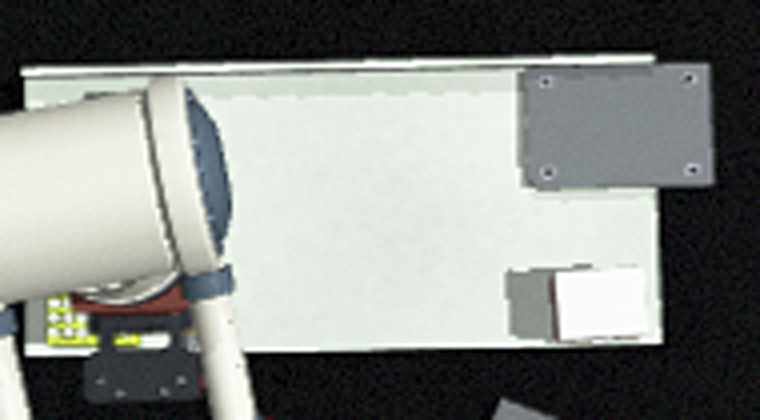

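View pics/s8.png

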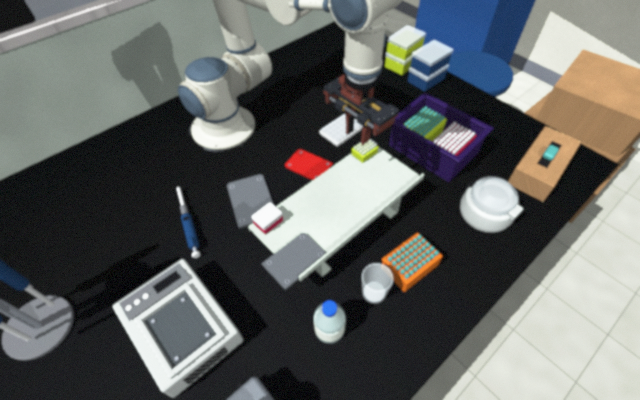

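The top view shows the plate flush along the lip with about 38–41 mm past the right end: right edge at crop column 713, riser end at 657. Its centre is at about (53, -194) mm in the riser frame, turned about 0.3°. The scene view shows the bystanders where they stood and the gripper free in the air.

```bash
python3 -c "
from station import *
print(finish_job())"
```

```text
the job is handed in; nothing more can be done
None
```

The job is handed in. The plate lies flush along the riser's rear lip, with about 38–41 mm (about a third of its length) past the right end, nearest the block heater.

- **How:** I pushed the plate back to the lip with the open fingers until the wrist force rose to 12 N. I then slid it along the lip by pushing its left end with the half-open fingers, and withdrew straight back and up.
- **Last checks:** the top view put the plate's centre at about (53, -194) mm in the riser frame, so y is inside the -182 to -214 mm window. It was turned about 0.3° from the lip, or about 0.55° by a fit to its front edge. The gripper was in free air at 0.22 m, at about 13.4 s.
- **Other things:** by eye, the bystanders stood where they were. The arm partly hid the tube rack in the last top view.
- **Disagreements:** the scene and top views differed by a few mm on the overhang, and the plate's outline measured a few mm too large in the last top view. Both are well inside the tolerance. The other checks agreed.

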